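# Swap a wrongly issued bearing for the size that matches the sample

## Task

The worn, rusty bearing in the metal issue tray is the mechanic's sample, and the new bearing put out beside it is the wrong size. Slide the wrong one out and back onto a free place on the blue stock board, and slide the new bearing of the same size as the sample from the board into the tray beside it, each lying flat and wholly within the tray or board. Keep the bearings on the counter, never lift them, and leave the sample, the other stock and the things standing about where they are.

Things in the scene. Friction and masses are not known exactly. Their poses are not given: they have to be found in the camera images.
- issue_tray: Fixed sheet-metal issue tray; origin: centre of floor, counter level. Floor 260 mm along its x (roughly away from the robot) by 140 mm along y, thin and flush: nothing catches. Lips 25 mm high, 3 mm thick, at x = -130, x = +130 and y = -70 mm; the side y = +70 mm, towards the stock board, is open. It holds only two bearings: at the start the sample in the +x half, the wrong one in the -x half.
- stock_board: Fixed blue stock board; origin: centre, counter level. 370 mm along its x (roughly away from the robot) by 300 mm along y, thin and flush: nothing catches. Lips 25 mm high, 4 mm thick, at x = +185 and y = +150 mm only; the end y = -150 mm faces the tray. Stock lies in rows near x = -130 and +121 mm, y near -75 and +75 mm, an aisle along y between; the place near (-130, +75) is empty.
- scrap_carton: Cut-down cardboard carton fixed on the counter at the far right, beyond the closed long side of the issue tray, 288 x 153 mm, walls 45 mm high, holding the two worn bearings of other jobs. Origin at the centre of its floor. Not part of the work.
- worn_80: Worn, rusty-brown ball bearing with its balls showing, outer diameter 80 mm, bore 50 mm clear through, 16 mm thick, about 0.26 kg, lying flat; origin on its axis at its underside, z along the axis (up). One of the three worn bearings, a different one from run to run, lies in the issue tray and is the sample; the other two lie in the scrap carton.
- worn_95: Worn, rusty-brown ball bearing with its balls showing, outer diameter 95 mm, bore 60 mm clear through, 18 mm thick, about 0.42 kg, lying flat; origin on its axis at its underside, z along the axis (up). One of the three worn bearings, a different one from run to run, lies in the issue tray and is the sample; the other two lie in the scrap carton.
- worn_110: Worn, rusty-brown ball bearing with its balls showing, outer diameter 110 mm, bore 70 mm clear through, 20 mm thick, about 0.60 kg, lying flat; origin on its axis at its underside, z along the axis (up). One of the three worn bearings, a different one from run to run, lies in the issue tray and is the sample; the other two lie in the scrap carton.
- new_80: New bright steel ball bearing with black rubber seals, outer diameter 80 mm, bore 50 mm clear through, 16 mm thick, about 0.26 kg, lying flat; origin on its axis at its underside, z along the axis (up). On the stock board at the start, in any of the three places taken.
- new_95: New bright steel ball bearing with black rubber seals, outer diameter 95 mm, bore 60 mm clear through, 18 mm thick, about 0.42 kg, lying flat; origin on its axis at its underside, z along the axis (up). On the stock board at the start, in any of the three places taken.
- new_110: New bright steel ball bearing with black rubber seals, outer diameter 110 mm, bore 70 mm clear through, 20 mm thick, about 0.60 kg, lying flat; origin on its axis at its underside, z along the axis (up). On the stock board at the start, in any of the three places taken.
- wrong_100: New bright steel ball bearing with black rubber seals, outer diameter 100 mm, bore 65 mm clear through, 18 mm thick, about 0.44 kg, lying flat; origin on its axis at its underside, z along the axis (up). The wrong size that was put out by mistake: it lies in the issue tray beside the sample at the start.
- oil_filter: Bystander: white oil filter canister standing on the counter between tray and board, 68 mm in diameter, 72 mm high; origin at the centre of its foot.
- bulb_carton: Bystander: cardboard carton, 75 mm along its x, 120 mm along its y, 85 mm high, standing on the counter beyond the oil filter; origin at the centre of its underside.
- grease_tin: Bystander: plain metal grease tin with a lid, 75 mm in diameter, 74 mm high, standing on the counter off the far end of the issue tray; origin at the centre of its foot.
Mind the look-alikes: they are no part of the job. What is shaped like the wrong_100 but green is not meant. Leave any purple look-alike of the new_80 alone.

How it is judged:
At the end, for the whole second after the job is handed in: The new bearing of the sample's size lies flat and still wholly inside the tray, and the wrong 100 mm one wholly on the stock board (each up to 6 mm over an open edge); the other new bearings and all worn ones are within 30 mm of where they started (x of wrong_100 in the frame of stock_board between -0.141 and 0.141 m and y of wrong_100 in the frame of stock_board between -0.106 and 0.106 m and height (world z) of wrong_100 below 0.005 m and angle between wrong_100's own z axis and vertical below 0.06 rad and linear speed of wrong_100 below 0.02 m/s and distance of each of worn_80, worn_95, worn_110 from where it was at the start of the episode below 0.03 m and ((horizontal distance between worn_80 and issue_tray below 0.12 m and x of new_80 in the frame of issue_tray between -0.096 and 0.096 m and y of new_80 in the frame of issue_tray between -0.036 and 0.036 m and height (world z) of new_80 below 0.005 m and angle between new_80's own z axis and vertical below 0.06 rad and linear speed of new_80 below 0.02 m/s and distance of each of new_95, new_110 from where it was at the start of the episode below 0.03 m) or (horizontal distance between worn_95 and issue_tray below 0.12 m and x of new_95 in the frame of issue_tray between -0.0885 and 0.0885 m and y of new_95 in the frame of issue_tray between -0.0285 and 0.0285 m and height (world z) of new_95 below 0.005 m and angle between new_95's own z axis and vertical below 0.06 rad and linear speed of new_95 below 0.02 m/s and distance of each of new_80, new_110 from where it was at the start of the episode below 0.03 m) or (horizontal distance between worn_110 and issue_tray below 0.12 m and x of new_110 in the frame of issue_tray between -0.081 and 0.081 m and y of new_110 in the frame of issue_tray between -0.021 and 0.021 m and height (world z) of new_110 below 0.005 m and angle between new_110's own z axis and vertical below 0.06 rad and linear speed of new_110 below 0.02 m/s and distance of each of new_80, new_95 from where it was at the start of the episode below 0.03 m))); the robot touches nothing.
It fails at once if the oil filter is shifted by more than 30 mm or tipped (distance of oil_filter from where it was at the start of the episode above 0.03 m or angle between oil_filter's own z axis and vertical above 0.35 rad).
It fails at once if the bulb carton is shifted by more than 30 mm or tipped (distance of bulb_carton from where it was at the start of the episode above 0.03 m or angle between bulb_carton's own z axis and vertical above 0.35 rad).
It fails at once if the grease tin is shifted by more than 30 mm or tipped (distance of grease_tin from where it was at the start of the episode above 0.03 m or angle between grease_tin's own z axis and vertical above 0.35 rad).
It fails at once if a bearing is lifted more than 20 mm off the counter instead of being slid (height (world z) of any of wrong_100, new_80, worn_80, new_95, worn_95, new_110, worn_110 above 0.02 m).
It also fails if it takes over 64 s, if anything falls off the work surface, if the arm or the gripper's body presses on something with over 40 N, if the wrist force passes 120 N, or if a joint passes its speed limit or range.

## Robot

A 7-joint arm with a two-finger parallel gripper is mounted at the origin on the work surface. World frame = base frame: x ahead of the robot, y to its left, z up, the work surface at z = 0. Lengths are in m, angles in rad, forces in N, time in s.
With the tool pointing down it reaches from about 0.425 to 0.95 m from the base axis. Payload 4.7 kg.
Tool frame: the origin (TCP) lies on the centre line of the jaws, within the pads' length; the fingertips stand robot.nose_length ahead of it and the grasp point (between the pads) lies 8 mm behind it (robot.nose_length is the distance from the TCP to the fingertips, in m); z points along the fingers, y is the line along which they close (so a half turn about z gives the same grasp; the last joint's range is limited). The gripper opens to 85 mm and grips with 20 to 120 N. Pads are 22 mm wide; open, the fingers measure 114 mm over their backs; the gripper's body (76 mm by 85 mm) begins 54 mm behind the grasp point. The pads swing forward as they close: fully open they stand 13 mm farther back than shut.
Start: joints at [-1.199, 0.469, -0.049, 1.532, 0.024, 1.141, -0.082], TCP at [0.263, 0.622, 0.242] pointing down, gripper open.
Joint ranges: [-2.59, 2.59], [-0.33, 1.99], [-1.39, 1.29], [0.1, 2.45], [-1.04, 4.18], [0.21, 1.99], [-2.66, 2.66]. Speed limits (rad/s): [2.57, 2.57, 3.14, 3.14, 3.14, 3.14, 3.14].

## Interface

Orientations are given as [roll, pitch, yaw] about the fixed x, y, z axes, in that order (R = Rz(yaw) Ry(pitch) Rx(roll)).
In Python, from plant import robot gives the robot as it stands. Calls block until the motion is done:
- robot.goto(position, orientation): joint-space move of the TCP to a pose.
- robot.move_straight(position, vel=0.15, attitude=None, contact_N=None): straight line of the TCP; attitude=None keeps the orientation; vel is the mean speed in m/s. With contact_N (N) it stops when the force on the tool has changed by that much, and returns True; else False.
- robot.move_joints(angles): joint-space move.
- robot.grip(opening, strength=None): opening from 0.0 (shut) to 1.0 (fully open); strength is the grip in N (None keeps the last); returns when the fingers have stopped.
- robot.sleep(seconds).
- robot.inverse_kinematics(position, orientation): joint angles nearest the present ones, or None.
- robot.sense(): the state.
- robot.grab_frame(name): name is "side" or "top" or "wrist"; returns a dict with "image" (400x640x3 uint8, red, green, blue), "range_z" (400x640 float32, m along the optical axis (not along the pixel's ray), 0 where there is no reading), "fx", "fy", "cx", "cy" (pixels), "R" (3x3) and "t" (3): a world point X has camera coordinates R X + t. Camera axes: x right, y down, z forward; pixel columns grow to the right and rows downward; lengths in m; the calibration is good to about 2 mm. A picture is of the moment at which its call begins.
A pose or a line that the arm cannot do raises robot.IKError and nothing moves.
- robot.close_job(): hands the job in; it is judged then, once.
The state is a dict: "t": time; "joint_pos": joint angles; "joint_velocities": joint speeds; "effort": joint torques, N m; "tcp_pos": TCP position; "tcp_rot": TCP orientation; "wrist_force": force on the tool from outside, world axes, zero at the start; "torque": the same for the moment, N m; "opening": opening from 0.0 (shut) to 1.0 (fully open); "gripper_force": force on a finger pad.
Only numpy, scipy, OpenCV 4.12 (cv2) and the standard library are available. Lean on these libraries where they do the work, as an engineer would, in place of code of your own. Each camera call takes 0.05 s, during which the arm holds its last target. There are 200 camera calls.

## Working session

There is one attempt and no reset: what is moved stays moved. The work goes in short steps, each a Python script; the robot and the scene stay as the last script left them, time stands still between calls to the robot, and variables do not carry over. Pictures are saved under pics/ and viewed, at most 10 in all, crops included, and the job is handed in when it is done.

```bash
mkdir -p pics; ls; python3 - <<'E'
from plant import robot
import cv2,numpy as np
for n in ("top","side"):
    f=robot.grab_frame(n); cv2.imwrite(f"pics/{n}0.png",f["image"][:,:,::-1]); np.savez(f"{n}0.npz",**f)
    print(n,f["fx"],f["cx"],f["cy"],-f["R"].T@f["t"],f["R"].round(2).tolist())
s=robot.sense();print(s["t"],s["tcp_pos"],s["tcp_rot"],robot.nose_length,s["wrist_force"])
E
```

```text
pics
top 478.70090177228326 318.3398398705121 204.28144422752945 [0.1679149  0.00421004 1.58771986] [[0.0, -1.0, 0.0], [-0.98, -0.0, -0.21], [0.21, 0.0, -0.98]]
side 391.1005809551282 316.80849878238723 197.60776755854994 [-0.08820364 -0.82498923  0.99092532] [[0.81, -0.59, 0.0], [-0.4, -0.55, -0.74], [0.44, 0.59, -0.68]]
0.1 [0.26315017 0.62104926 0.24134253] [-3.13980785e+00  3.99742793e-05  2.74081516e+00] 0.011 [0.59234887 0.16259336 0.03550096]
```

View pics/top0.png

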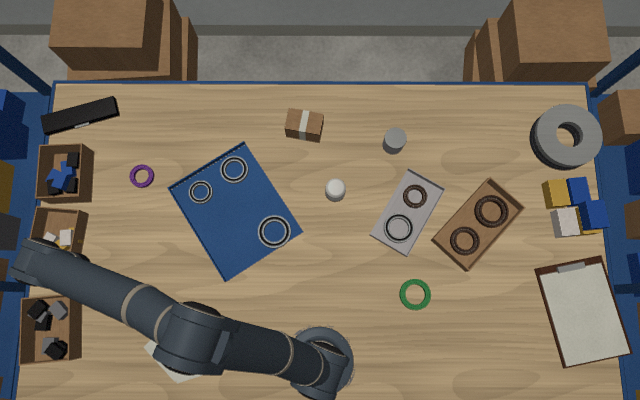

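View pics/side0.png

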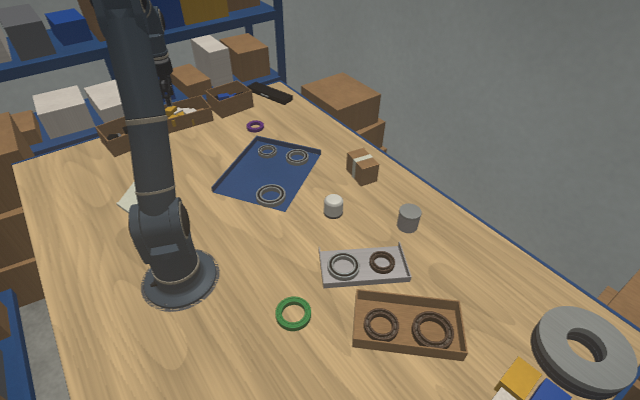

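The top picture shows the blue board at (235,210) px with stock at (200,192), (233,169) and (274,232). The tray at (407,212) holds the sample at (414,196) and the wrong one at (398,228). The filter is at (335,190), the carton at (304,125) and the tin at (395,140). I'll enlarge it to measure.

```bash
cat > h.py <<'E'
import numpy as np,cv2
def px2w(f,u,v,z):
    d=f["R"].T@np.array([(u-f["cx"])/f["fx"],(v-f["cy"])/f["fy"],1.]); c=-f["R"].T@f["t"]
    return (c+d*(z-c[2])/d[2])[:2]
def w2px(f,X):
    p=f["R"]@np.asarray(X,float)+f["t"]; return np.array([f["fx"]*p[0]/p[2]+f["cx"],f["fy"]*p[1]/p[2]+f["cy"]])
def ortho(f,x0,x1,y0,y1,z,s):
    """metric map at height z: s px/m, columns = -y, rows = -x"""
    W,H=int((y1-y0)*s),int((x1-x0)*s)
    w=np.float32([[x1,y1],[x1,y0],[x0,y0],[x0,y1]])
    src=np.float32([w2px(f,[*p,z]) for p in w]); dst=np.float32([[0,0],[W,0],[W,H],[0,H]])
    return cv2.warpPerspective(f["image"],cv2.getPerspectiveTransform(src,dst),(W,H),flags=cv2.INTER_CUBIC)
E
python3 - <<'E'
from h import *
f=dict(np.load("top0.npz"))
o=ortho(f,0.38,0.86,-0.62,0.58,0.018,660)
# grid ticks each 0.1 m
for k in range(-6,6):
    c=int((0.58-k/10)*660); cv2.line(o,(c,0),(c,6),(255,0,0),1); cv2.putText(o,str(k),(c-5,16),0,.35,(255,0,0))
for k in range(4,9):
    r=int((0.86-k/10)*660); cv2.line(o,(0,r),(6,r),(255,0,0),1)
cv2.imwrite("pics/o.png",o[:,:,::-1])
z=f["range_z"]
for n,u,v in(("filter",335,186),("bulb",300,115),("tin",394,134)):
    d=z[v,u]; c=np.array([(u-f["cx"])/f["fx"]*d,(v-f["cy"])/f["fy"]*d,d]); print(n,(f["R"].T@(c-f["t"])).round(3))
for n,u,v,h in [("bTL",170,187,.025),("bTop",244,143,.025),("bR",302,230,0),("bBot",226,281,0),("tTop",409,170,.025),("tR",443,185,.025),("tBot",406,254,.025),("tL",370,236,.025),("st80?",200,192,.018),("st",233,169,.018),("st2",274,232,.018),("wrong",398,228,.018),("samp",414,196,.018)]:
    print(n,px2w(f,u,v,h).round(3))
E
```

```text
filter [ 0.554 -0.05   0.069]
bulb [0.794 0.067 0.086]
tin [ 0.732 -0.247  0.075]
bTL [0.56  0.504]
bTop [0.717 0.26 ]
bR [0.419 0.059]
bBot [0.25  0.307]
tTop [ 0.622 -0.303]
tR [ 0.57  -0.415]
tBot [ 0.337 -0.282]
tL [ 0.396 -0.166]
st80? [0.545 0.404]
st [0.626 0.296]
st2 [0.41  0.151]
wrong [ 0.424 -0.26 ]
samp [ 0.533 -0.317]
```

View pics/o.png

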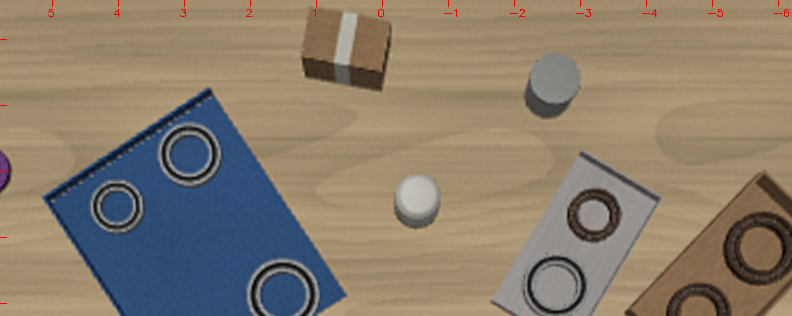

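The sizes match. The sample measures about 79 mm, so it is the 80, and new_80 is the stock at world (0.547, 0.404). The carton holds the two larger worn ones. I'll put the closed fingers in the bore, spread them slightly, and drag the wrong bearing along the near side of the filter and up the aisle.

```bash
cat >> h.py <<'E'
B=(np.array([.4865,.2825]),np.arctan2(.56,.83)); T=(np.array([.481,-.2915]),np.arctan2(-.518,.855))
def fr(F,x,y):
    c,s=np.cos(F[1]),np.sin(F[1]); return F[0]+np.array([c*x-s*y,s*x+c*y])
ZI,ZS=.016,.13
def drag(robot,start,path,op,yaw,vel=.12):
    o=[np.pi,0,yaw]
    for p in [start,*path]:
        for z in (ZI,ZS):
            if robot.inverse_kinematics([*p,z],o) is None: raise SystemExit(f"no IK {p} {z}")
    robot.goto([*start,.2],o); robot.grip(0.0,20)
    robot.move_straight([*start,.05],vel=.2)
    if robot.move_straight([*start,ZI],vel=.06,contact_N=8): raise SystemExit(f"contact on descent {robot.sense()['tcp_pos']}")
    robot.grip(op); print("open",robot.sense()["opening"],robot.sense()["gripper_force"])
    for p in path:
        c=robot.move_straight([*p,ZI],vel=vel,contact_N=15); s=robot.sense()
        print(s["t"],s["tcp_pos"].round(3),s["wrist_force"].round(1),c)
        if c: raise SystemExit("contact")
    robot.grip(0.0); robot.sleep(.1); p=robot.sense()["tcp_pos"]; robot.move_straight([p[0],p[1],ZS],vel=.15)
E
python3 - <<'E'
from plant import robot
from h import *
st=np.array([.426,-.2605])
path=[fr(T,-.065,.13),[.43,-.05],[.53,.10],fr(B,-.005,-.05),fr(B,-.005,.03),fr(B,-.10,.08)]
print(np.round(path,3).tolist())
back=[[.547,.404],fr(B,.02,.068),fr(T,-.06,0)]
for y in (2.74,np.pi,-2.74,-2.2,2.2,1.57):
    q=[robot.inverse_kinematics([*p,ZI],[np.pi,0,y]) for p in [st,*path,*back]]
    print(y,[None if a is None else np.round(a,1)[[0,6]].tolist() for a in q])
E
```

```text
[[0.493, -0.147], [0.43, -0.05], [0.53, 0.1], [0.51, 0.238], [0.466, 0.305], [0.359, 0.293]]
2.74 [[0.1, 2.0], [-0.1, 1.7], [-0.2, 1.5], [-0.4, 1.0], [-0.6, 0.7], [-0.7, 0.5], [-0.8, 0.4], [-0.7, 0.5], [-0.7, 0.5], [0.1, 2.0]]
3.141592653589793 [[0.1, 2.5], [0.0, 2.0], [-0.2, 1.8], [-0.3, 1.4], [-0.5, 1.0], [-0.6, 0.9], [-0.7, 0.7], [-0.7, 0.8], [-0.7, 0.8], [0.1, 2.5]]
-2.74 [[0.8, 2.0], [0.1, 2.3], [-0.1, 2.1], [-0.2, 1.7], [-0.4, 1.4], [-0.6, 1.2], [-0.7, 1.1], [-0.6, 1.2], [-0.6, 1.1], [0.8, 2.0]]
-2.2 [[-0.2, -2.4], [0.8, 2.0], [0.0, 2.5], [-0.2, 2.1], [-0.4, 1.8], [-0.5, 1.7], [-0.6, 1.5], [-0.5, 1.6], [-0.5, 1.6], [-0.2, -2.4]]
2.2 [[0.1, 1.5], [-0.2, 1.4], [-0.3, 1.1], [-0.4, 0.6], [-0.6, 0.3], [-0.7, 0.1], [-0.8, -0.1], [-0.8, 0.0], [-0.8, -0.0], [0.1, 1.5]]
1.57 [[0.1, 1.0], [-0.2, 0.8], [-0.3, 0.5], [-0.5, 0.0], [-0.7, -0.3], [-0.8, -0.5], [-0.9, -0.6], [-0.8, -0.5], [-0.9, -0.5], [0.1, 0.9]]
```

```bash
python3 - <<'E'
from plant import robot
from h import *
st=np.array([.426,-.2605])
path=[fr(T,-.065,.12),[.43,-.05],[.53,.10],fr(B,-.005,-.05),fr(B,-.005,.03),fr(B,-.10,.08)]
drag(robot,st,path,.30,2.0)
f=robot.grab_frame("top"); np.savez("top1.npz",**f); cv2.imwrite("pics/top1.png",cv2.resize(f["image"][80:300,130:470],None,fx=2,fy=2,interpolation=cv2.INTER_CUBIC)[:,:,::-1]); print(robot.sense()["t"])
E
```

```text
open 0.3008302555332009 0.0
7.1583 [ 0.487 -0.155  0.016] [ 0.3 -0.1 -0. ] False
8.3083 [ 0.43  -0.05   0.016] [ 0.4  0.1 -0.5] False
9.9583 [0.53  0.1   0.016] [-1.7 -0.3 -0.4] False
11.275 [0.51  0.238 0.016] [ 0.3  0.1 -0.1] False
12.0917 [0.465 0.304 0.016] [ 0.2 -0.3  0.3] False
13.1333 [0.359 0.293 0.016] [-0.2 -0.4 -0.7] False
14.5583
```

View pics/top1.png

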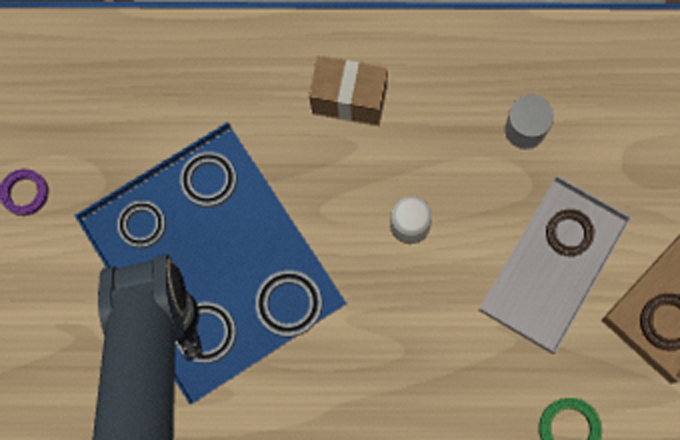

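The wrong bearing has left the tray and lies on the board at crop px (204,332), its old place is empty, and nothing else has moved. Next is new_80.

```bash
python3 - <<'E'
from plant import robot
from h import *
path=[fr(B,.02,.068),fr(B,0,0),[.53,.10],[.43,-.05],fr(T,-.062,.12),fr(T,-.062,-.003)]
f=dict(np.load("top1.npz")); print("wrong",px2w(f,130+102,80+166,.018).round(3))
drag(robot,np.array([.546,.4035]),path,.11,2.0)
p=robot.sense()["tcp_pos"]; robot.goto([.45,.12,.25],[np.pi,0,2.0])
robot.sleep(.3)
f=robot.grab_frame("top"); np.savez("top2.npz",**f); cv2.imwrite("pics/top2.png",cv2.resize(f["image"][80:300,130:530],None,fx=2,fy=2,interpolation=cv2.INTER_CUBIC)[:,:,::-1]); print(robot.sense()["t"])
E
```

```text
wrong [0.363 0.288]
open 0.10447184981521185 0.0
18.5167 [0.465 0.35  0.016] [ 0.1 -0.4 -0.4] False
19.2583 [0.486 0.283 0.016] [ 0.9 -0.9 -0.2] False
20.975 [0.53  0.101 0.016] [ 0.2  0.4 -0.7] False
22.625 [ 0.43  -0.05   0.016] [-0.3  0.5  0.3] False
23.8 [ 0.49  -0.156  0.016] [-0.3 -0.4 -0.5] False
24.975 [ 0.427 -0.261  0.016] [-0.1  0.2  0.9] False
28.075
```

View pics/top2.png

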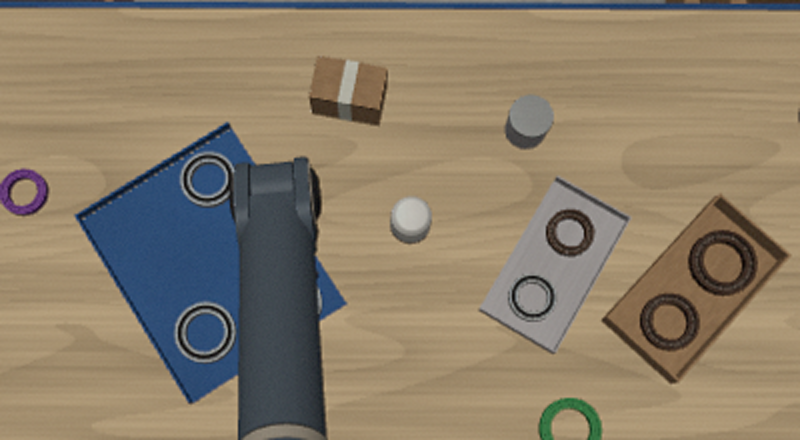

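new_80 lies in the tray at crop px (531,298), about world (0.427, -0.261), which is tray (-0.06, 0.00). The wrong one is on the board at px (205,333), about board (-0.10, 0.075). The filter, carton, tin, sample and new_95 are unchanged. The arm hides most of new_110, but the visible edge is where it was. Handing in.

```bash
python3 -c "
from plant import robot
print(robot.close_job())"
```

```text
the job is handed in; nothing more can be done
None
```

The job is handed in, with no verdict returned: in the last picture new_80 lies wholly in the tray beside the 80 mm sample, wrong_100 is wholly on the stock board, and nothing else appears to have moved (new_110 was mostly hidden by the arm).

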